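# Catch the violin-neck trolley in the ramp's bay

## Robot

A 6-joint arm with a two-finger parallel gripper is mounted at the origin on the work surface. World frame = base frame: x ahead of the robot, y to its left, z up, the work surface at z = 0. Lengths are in mm, angles in rad, forces in N, time in s.
With the tool pointing down it reaches from about 300 to 775 mm from the base axis. Payload 14.6 kg.
Tool frame: the origin (TCP) lies at the very end of the fingers, on their centre line; the grasp point (between the pads) lies 19 mm behind it; z points along the fingers, y is the line along which they close (so a half turn about z gives the same grasp; the last joint's range is limited). The gripper opens to 94 mm and grips with 3 to 60 N. Pads are 16 mm wide; open, the fingers measure 119 mm over their backs; the gripper's body (75 mm by 177 mm) begins 78 mm behind the grasp point.
Start: joints at [-1.398, 0.3, 1.521, -0, 1.321, -0.067], TCP at [130.623, -534.254, 205.446] pointing down, gripper open.
Joint ranges: [-3.03, 3.03], [-0.79, 2.21], [0.23, 2.52], [-1.04, 4.18], [0, 3.07], [-2.55, 2.55]. Speed limits (rad/s): [2.22, 2.22, 2.57, 3.14, 3.14, 3.14].

## Interface

Orientations are given as [roll, pitch, yaw] about the fixed x, y, z axes, in that order (R = Rz(yaw) Ry(pitch) Rx(roll)).
In Python, from cell import manip gives the robot as it stands.
- The arm moves only by the tool servo_tool, never from a script. Its argument "rows" is a list of rows, each a list of 7 numbers: the turn, a rotation vector about the world's x, y, z in degrees, then the shift along the world's x, y, z in mm, then the closure, from 0 (fully open) to 1 (shut). In form: [[rx, ry, rz, dx, dy, dz, fingers], ...]. A call has 1 to 20 rows; each row shifts and turns the commanded pose from where the row before left it; what a row does not reach is not made up. A row lasts 1/8 s, in which the tool goes at most 62.5 mm and 10.7 degrees, less where a joint would pass 70% of its speed; a pose out of reach is approached as far as the arm can. A call with a gripper value outside its range is refused whole. The fingers move at their own pace and stop on an object; "grip_force" is the grip in N (left out, the last holds). Time passes only in rows, so rows that do not move let the fingers close. It gives the time, the measured TCP pose, the force, the opening and the grip force at its end, in the units of the state.
- manip.read_state(): the state, without advancing time (a new reading comes with each control period).
- manip.camera(name): name is "side" or "top"; returns the picture (384x512x3 uint8, red, green, blue); there is no depth.
- manip.camera_info(name): a dict with "fx", "fy", "cx", "cy" (pixels), "position" and "rotation" of the camera in the world. Camera axes: x right, y down, z forward; pixel columns grow to the right and rows downward; lengths in mm; the calibration is good to about 2 mm. A picture is of the moment at which its call begins. camera_info takes no time and is no camera call.
- manip.sign_off(): hands the job in; it is judged then, once.
The state is a dict: "clock": time; "joints": joint angles; "qd": joint speeds; "effort": joint torques, N m; "eef_pos": TCP position; "eef_rot": TCP orientation; "wrist_force": force on the tool from outside, world axes, zero at the start; "moment": the same for the moment, N m; "finger_gap": finger opening in mm; "finger_force": force on a finger pad.
Only numpy, scipy, OpenCV 4.12 (cv2) and the standard library are available. Lean on these libraries where they do the work, as an engineer would, in place of code of your own. Each camera call takes 0.05 s, during which the arm holds its last target. There are 200 camera calls.

## Task

A sprung-nosed trolley with a freshly glued violin neck waits at the top of the sloping ramp: press the stop's pad right down so that the trolley rolls off by itself, and leave it untouched until its nose has passed the middle pair of posts. Then catch it gently, without a bump, by moving ahead of it with the fingers in front of its nose buffer and slowing it down (never clamp, lift or tip it), and bring it to a stand with its nose beyond the lower pair of posts but clear of the end board. Keep it still there against the fingers for some four seconds and finish while holding it so; leave the jar, gouge and block alone.

Things in the scene. Friction and masses are not known exactly. Their poses are not given: they have to be found in the camera images.
- ramp: Plywood ramp, 760 mm long. Origin: on the bench under its middle; x level, pointing downhill; y across, the robot's side is -y. The deck slopes 0.045 rad: its height above the bench is 62 mm - 0.045 x. Channel 90 mm wide (y -45 to 45) between rails 12 mm thick, 22 mm above the deck. Dark 10 mm posts on the rails (y = -51 and 51) rise to 40 mm above the deck.
- mid_posts (a point): The middle pair of posts: point on the deck's centre line between them (ramp x = -70 mm). Axes as the ramp's.
- bay_posts (a point): The lower pair of posts, where the bay begins: point on the deck's centre line between them (ramp x = 160 mm).
- end_board (a point): Foot of the uphill face of the board that closes the low end, on the centre line (ramp x = 356 mm); the board stands 51 mm above the deck.
- stop (a joint): Steel stop tab, 8 mm thick, 50 mm wide, 22 mm above the deck at ramp x = -195 mm, that holds the trolley. 0 m = up, 0.035 m = right down. It slides vertically against 5 N of friction (plus 15 N s/m) and stays where it is left. Below about 0.015 m it still holds the trolley; at 0.024 m it is under the deck.
- stop_pad (a point): Centre of the top of the stop's dark wooden press pad, 46 mm along the ramp by 42 mm across, outside the rail on the robot's side, 97 mm from the centre line. It is 34 mm above the deck when up and sinks with the stop to 1 mm below the deck; nothing is in the way under it.
- trolley: Wooden trolley with a violin neck strapped on, 80 mm wide, load top 61 mm above the deck, wheels 50 mm. Origin: on the deck under its middle; x forward (downhill) along the deck. Nominal mass 0.83 kg (true: 30 percent less to 40 percent more). Free, it starts at about 0.4 m/s2 and nears about 0.24 m/s (0.2 to 0.28; heavier is slower) with a time constant of about 0.6 s. Slope pull about 0.37 N.
- nose (a point): Centre of the front face of the trolley's sprung buffer plate with springs relaxed: 89 mm ahead of the trolley's origin, 25 mm above the deck. The plate is 62 mm wide, 6 to 44 mm above the deck, 10 mm thick, and yields up to 16 mm backward against 800 N/m.
- jar: Closed amber varnish jar with brass cap, 64 mm diameter, 85 mm high; bystander. Origin: centre of its underside.
- gouge: Gouge with turned wooden handle, 235 mm long, lying on the bench; bystander. Origin under the middle, x along the blade.
- block: Dark wooden sanding block 120 x 50 x 45 mm; bystander. Origin: centre of its underside.
There are look-alikes about, which are no part of the job. There is more than one size of the trolley; the job needs the smaller.

How it is judged (in metres and radians):
On the way, in this order (a step that is already met when the one before it is completed fails the run):
1. the stop is pressed right down (value of joint stop above 0.028 m), for 0.1 s.
2. the trolley rolls to the middle posts by itself, untouched (x of nose in the frame of ramp between -0.105 and 0.16 m and linear speed of trolley above 0.1 m/s and contact force between each of the fingers, the arm and trolley below 0.1 N), for 0.1 s.
3. the trolley stands in the bay, held by the fingers (x of nose in the frame of ramp between 0.16 and 0.35 m and linear speed of trolley below 0.03 m/s and contact force between any of the fingers, the arm and trolley above 0.08 N), for 3 s.
At the end, for the whole second after the job is handed in: The stop is down by more than 28 mm; the trolley stands upright and still (under 0.02 m/s) with its nose past the lower posts and before the end board, its nose resting on the fingers (more than 0.08 N). On the way no push on the trolley exceeded 3.0 N (x of nose in the frame of ramp between 0.16 and 0.35 m and linear speed of trolley below 0.02 m/s and contact force between any of the fingers, the arm and trolley above 0.08 N and value of joint stop above 0.028 m and angle between trolley's own z axis and vertical below 0.1 rad); the arm keeps its last pose, push and grip.
It fails at once if the trolley is bumped or clamped: the hand pushes on it with more than 3.0 N (contact force between any of the fingers, the arm and trolley above 3 N).
It fails at once if the hand touches the trolley before its nose has passed the middle posts (x of nose in the frame of ramp below -0.07 m and contact force between any of the fingers, the arm and trolley above 0.3 N).
It fails at once if the trolley runs against the end board (x of nose in the frame of ramp above 0.353 m).
It fails at once if the trolley is lifted or tipped (angle between trolley's own z axis and vertical above 0.2 rad or z of trolley in the frame of ramp above 0.095 m).
It fails at once if the jar, gouge or block is disturbed (distance of any of jar, gouge, block from where it was at the start of the episode above 0.02 m).
It also fails if it takes over 32 s, if anything falls off the work surface, if the arm or the gripper's body presses on something with over 40 N, if the wrist force passes 120 N, or if a joint passes its speed limit or range.

## Working session

There is one attempt and no reset: what is moved stays moved. The work goes in short steps, Python scripts to look and compute and a tool call to move; the robot and the scene stay as the last step left them, time stands still between calls to the robot, and variables do not carry over. Pictures are saved under pics/ and viewed, at most 10 in all, crops included, and the job is handed in when it is done.

Besides the shell and the picture viewer there is one more tool, called after "Emit:" as a command line: name --pt "numbers of a row" for each row, then --argument value for the rest. servo_tool: Moves the arm, as the interface text tells. Its arguments: {"type":"object","properties":{"rows":{"type":"array","items":{"type":"array","items":{"type":"number"}}},"grip_force":{"type":"number"}},"required":["rows"]}

```bash
mkdir -p pics; ls; python3 - <<'E'
from cell import manip
import cv2
for n in("side","top"):
    im=manip.camera(n); cv2.imwrite(f"pics/{n}0.png",im[:,:,::-1]); print(manip.camera_info(n))
s=manip.read_state(); print(s)
E
```

```text
pics
{'fx': 379.78645433524576, 'fy': 379.78645433524576, 'cx': 260.9882856114588, 'cy': 193.30990116490818, 'position': array([493.45573974, 879.68807354, 607.80083786]), 'rotation': array([-2.09221154,  0.01308211,  3.13234333])}
{'fx': 481.3737289930981, 'fy': 481.3737289930981, 'cx': 250.80101361081708, 'cy': 193.99614386225434, 'position': array([ 344.92184018,    2.20631453, 1497.42965037]), 'rotation': array([-3.04185831, -0.01666921, -1.55350526])}
{'clock': 0.1, 'joints': array([-1.39760436e+00,  3.00418849e-01,  1.52149730e+00, -4.56647108e-06,
        1.32071100e+00, -6.66158715e-02]), 'qd': array([ 0.00097748, -0.00192395, -0.00291538,  0.000413  , -0.00064109,
       -0.00117448]), 'effort': array([-1.58883204e-04, -5.32648695e+01, -3.53288162e+01,  7.08965259e-02,
        2.35083851e-02, -3.63315735e-05]), 'eef_pos': array([ 130.58154034, -534.03685208,  204.95043355]), 'eef_rot': array([-3.14056016e+00, -6.44494335e-05,  2.39808938e-01]), 'wrist_force': array([ 0.93128951, -0.05279163,  0.39899568]), 'moment': array([ 0.03735164,  0.00528464, -0.03241309]), 'finger_force': 0.0, 'finger_gap': 93.82111247878461}
```

View pics/top0.png

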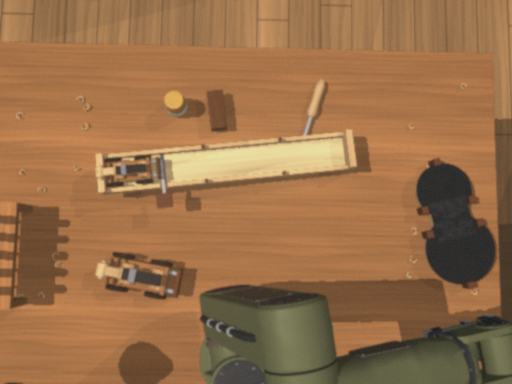

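View pics/side0.png

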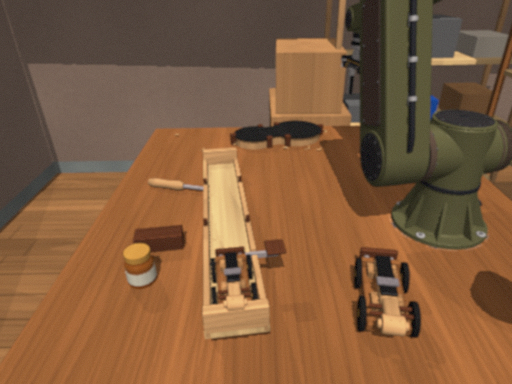

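Two trolleys are visible. One is on the ramp at top (133,170) and side (235,275). The other is larger and stands on the bench at top (140,275) and side (385,290). The one on the ramp behind the stop fits the description. I'll enlarge the ramp to confirm this and take measurements.

```bash
python3 - <<'E'
import cv2
a=cv2.imread("pics/top0.png")[118:208,90:365]; b=cv2.imread("pics/side0.png")[140:345,190:300]
a=cv2.resize(a,(798,261),interpolation=cv2.INTER_CUBIC)
cv2.imwrite("pics/crop_top.png",a)
cv2.imwrite("pics/crop_side.png",cv2.resize(b,None,fx=2.9,fy=2.9,interpolation=cv2.INTER_CUBIC))
E
```

```text
(no output)
```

View pics/crop_top.png

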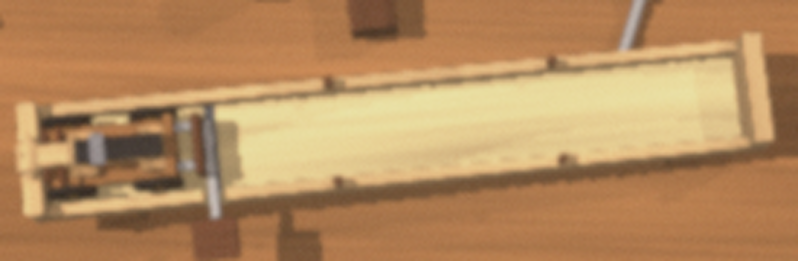

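View pics/crop_side.png

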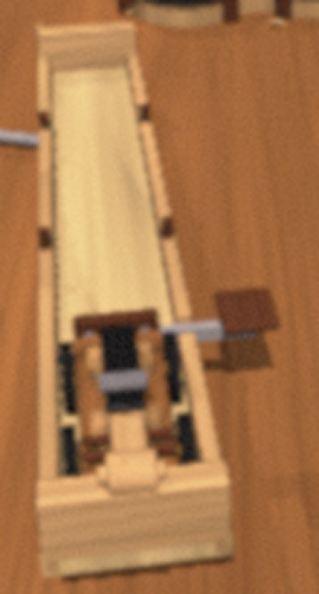

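The ramp trolley is confirmed: it sits behind the stop, inside the 90 mm channel. In the top crop, the post tops are at about (331,83), (338,182), (553,62) and (566,159), and the pad is at (216,238). In the side crop, the pad is at (247,310). Next I'll cast rays through these points.

```bash
cat > h.py <<'E'
import numpy as np
from cell import manip
from scipy.spatial.transform import Rotation as Ro
def ray(n,u,v):
    c=manip.camera_info(n); d=Ro.from_euler('xyz',c['rotation']).apply([(u-c['cx'])/c['fx'],(v-c['cy'])/c['fy'],1]); return np.array(c['position']),d
def onz(n,u,v,z):
    p,d=ray(n,u,v); return p+d*(z-p[2])/d[2]
T=lambda u,v:("top",90+(u+.5)/2.902-.5,118+(v+.5)/2.9-.5)
S=lambda u,v:("side",190+(u+.5)/2.9-.5,140+(v+.5)/2.9-.5)
E
python3 - <<'E'
from h import *
np.set_printoptions(precision=1,suppress=True)
P=dict(mf=(T(331,83),105),mn=(T(338,182),105),bf=(T(553,62),95),bn=(T(566,159),95),ef=(T(738,37),97),en=(T(752,141),97),pad=(T(216,238),104.8),stop=(T(211,150),93),
smf=(S(44,232),105),smn=(S(167,221),105),sbf=(S(43,113),95),sbn=(S(144,106),95),spad=(S(247,310),104.8))
R={k:onz(*v[0],v[1]) for k,v in P.items()}
for k,v in R.items(): print(k,v)
m=(R['mf']+R['mn'])/2;b=(R['bf']+R['bn'])/2
for a in('','s'):
    m=(R[a+'mf']+R[a+'mn'])/2;b=(R[a+'bf']+R[a+'bn'])/2
    d=(b-m)[:2];print(np.linalg.norm(d),np.linalg.norm((R[a+'mf']-R[a+'mn'])),np.linalg.norm((R[a+'bf']-R[a+'bn'])),np.arctan2(d[1],d[0]))
    e=d/np.linalg.norm(d);o=m[:2]+70*e;n=np.array([-e[1],e[0]]);print('o',o)
    for k,v in R.items(): print(k,(v[:2]-o)@e,(v[:2]-o)@n)
E
```

```text
mf [622.6 121.8 105. ]
mn [521.9 112.1 105. ]
bf [ 651.  -103.2   95. ]
bn [ 551.2 -117.5   95. ]
ef [ 680.6 -292.4   97. ]
en [ 573.1 -306.5   97. ]
pad [463.2 232.2 104.8]
stop [553.6 242.3  93. ]
smf [626.7 126.  105. ]
smn [526.  112.5 105. ]
sbf [ 656.  -104.4   95. ]
sbn [ 554.8 -116.2   95. ]
spad [464.5 233.3 104.8]
229.123501036408 101.16671544687121 100.88446389881393 -1.4444350555187415
o [581.   47.5]
mf -68.48331070909548 50.56061443625771
mn -71.51668929090452 -50.56061443625763
bf 158.3099127215163 50.43567029485827
bn 159.93708935129968 -50.435670294858184
ef 349.80245594560233 55.93139409290763
en 350.20357279696464 -52.49895839168169
pad -198.01486981148625 -93.63544028862384
stop -196.68866657325333 -2.706593950263124
smf -72.07595170936861 55.16748450989171
smn -71.37812312146953 -46.37443774791907
sbf 160.0979700165477 55.17299263759277
sbn 159.10102239273047 -46.69079832856166
spad -198.94697457402106 -92.24717947397811
231.32658583479716 101.5443200801964 101.86866944532574 -1.4451069464628978
o [585.1  49.8]
mf -66.78729125823774 46.16626006560743
mn -69.75272672252706 -54.95698408140034
bf 160.00596492973057 46.193696253964205
bn 161.70091572739756 -54.676528282043336
ef 351.4947724035927 51.81808090751109
en 351.9687425308401 -56.611977595559026
pad -196.22193710686867 -98.1167931865215
stop -194.9568284318052 -7.18707630862405
smf -70.38302676163507 50.77071523661258
smn -69.61697323836495 -50.77071523661279
sbf 161.79083885742182 50.93221890681019
sbn 160.86233281217244 -50.9322189068104
spad -197.15497441880927 -96.72915895793408
```

Both views agree to about 3–4 mm, and the post spacings come out at 229–231 mm and 101 mm, against 230 and 102 given.

- **Ramp:** origin about (583, 48.5), yaw −1.445.
- **Pad:** about (463.5, 231.5, 105).

I'll move above the pad with the fingers shut and their closing line across the ramp.

Emit:
servo_tool --pt "0 0 4.175 35 28.4 -1 1" --pt "0 0 4.175 35 28.4 -1 1" --pt "0 0 4.175 35 28.4 -1 1" --pt "0 0 4.175 35 28.4 -1 1" --pt "0 0 4.175 35 28.4 -1 1" --pt "0 0 4.175 35 28.4 -1 1" --pt "0 0 4.175 35 28.4 -1 1" --pt "0 0 4.175 35 28.4 -1 1" --pt "0 0 4.175 35 28.4 -1 1" --pt "0 0 4.175 35 28.4 -1 1" --pt "0 0 4.175 -1.7 48.2 -4.5 1" --pt "0 0 4.175 -1.7 48.2 -4.5 1" --pt "0 0 4.175 -1.7 48.2 -4.5 1" --pt "0 0 4.175 -1.7 48.2 -4.5 1" --pt "0 0 4.175 -1.7 48.2 -4.5 1" --pt "0 0 4.175 -1.7 48.2 -4.5 1" --pt "0 0 4.175 -1.7 48.2 -4.5 1" --pt "0 0 4.175 -1.7 48.2 -4.5 1" --pt "0 0 4.175 -1.7 48.2 -4.5 1" --pt "0 0 4.175 -1.7 48.2 -4.5 1" --grip_force 5

```text
clock: 2.6
eef_pos: [463.2, 233.3, 150.1]
eef_rot: [-3.141, 0.0, 1.7]
wrist_force: [-0.1, -0.9, -1.2]
finger_gap: 0.7
finger_force: 0.0
```

```bash
cat >> h.py <<'E'
O=np.array([583,48.5]);A=-1.4448;e=np.array([np.cos(A),np.sin(A)]);n=np.array([-e[1],e[0]])
def ramp(p): return np.array([(p[:2]-O)@e,(p[:2]-O)@n])
def world(x,y=0): return O+x*e+y*n
def prof(im,h=61):
    "grey profile along ramp centre line at height h over the deck"
    c=manip.camera_info("top");R=Ro.from_euler('xyz',c['rotation'])
    xs=np.arange(-360,340,2);g=np.zeros((len(xs),5))
    for j,y in enumerate((-8,-4,0,4,8)):
        for i,x in enumerate(xs):
            q=R.inv().apply(np.r_[world(x,y),62-.045*x+h]-c['position']);u=c['cx']+c['fx']*q[0]/q[2];v=c['cy']+c['fy']*q[1]/q[2]
            g[i,j]=im[int(round(v)),int(round(u))].mean()
    return xs,g.mean(1)
def board(im):
    "extent of the dark fingerboard: most uphill dark run longer than 30 mm"
    xs,g=prof(im);d=np.r_[0,(g<75).astype(int),0];s=np.flatnonzero(np.diff(d)==1);t=np.flatnonzero(np.diff(d)==-1)
    return [(xs[a],xs[b-1]) for a,b in zip(s,t) if b-a>8]
E
python3 - <<'E'
from h import *
import cv2
im=manip.camera("top");cv2.imwrite("pics/top1.png",im[:,:,::-1])
print(board(im)); xs,g=prof(im); print(g[:120].astype(int))
im=manip.camera("side");cv2.imwrite("pics/side1.png",cv2.resize(im[130:330,170:420,::-1],None,fx=3,fy=3))
print(world(-195,-97),[world(x) for x in(0,100,200,250)],manip.read_state()['eef_pos'])
E
```

```text
[(np.int64(-290), np.int64(-266))]
[171 173 176 181 182 182 183 181 180 187 187 187 187 186 183 178 168 156
 136 117  85  68  64  63  72  88 107 133 145 149 149 144 133 114  88  70
  64  62  62  62  61  62  61  61  63  67  71  74  78  77  80  86  82  82
  78  77  78  79  78  77  79  81  79  80  80  80  77  79  81  87  88  88
  90  91  89  87  79  75  75  72  73  70  70  75  80  94 100 100 105 123
 130 133 135 137 135 136 136 144 148 180 189 195 198 199 200 200 200 200
 200 200 201 201 201 201 201 200 201 201 201 203]
[462.2645943  229.76489404] [array([583. ,  48.5]), array([595.56632245, -50.7072958 ]), array([ 608.13264489, -149.9145916 ]), array([ 614.41580612, -199.5182395 ])] [462.67521097 234.94927647 149.5570686 ]
```

View pics/side1.png

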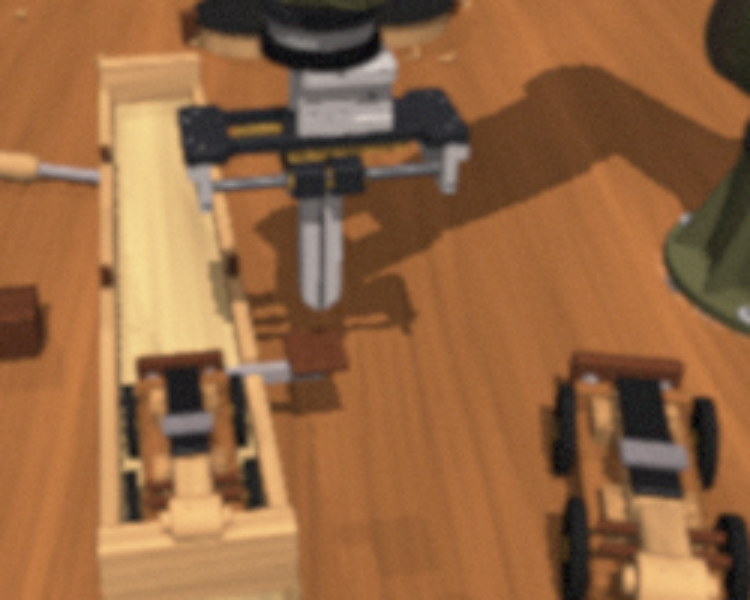

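View pics/top1.png

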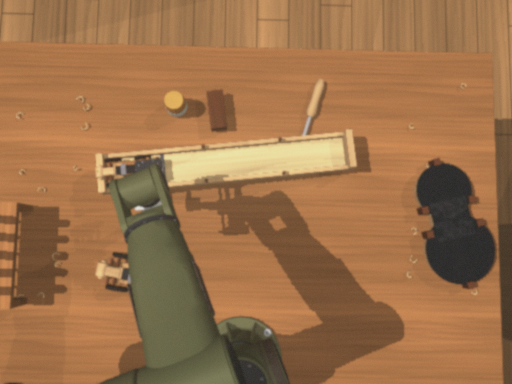

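The side view shows the shut fingers just above the pad at (320,345). The top view shows the forearm over the lower-left of the ramp, with the trolley's strap and scroll still visible at (110–160,165). I'll go down to just above the pad and settle.

Emit:
servo_tool --pt "0 0 0 0 -1 -20 1" --pt "0 0 0 0 -1 -18 1" --pt "0 0 0 0 0 0 1" --pt "0 0 0 0 0 0 1"

```text
clock: 3.2
eef_pos: [464.0, 229.6, 113.2]
eef_rot: [3.141, -0.0, 1.697]
wrist_force: [0.1, 0.7, 0.2]
finger_gap: 0.4
finger_force: 0.0
```

Emit:
servo_tool --pt "0 0 0 0 0 -14 1" --pt "0 0 0 0 0 -14 1" --pt "0 0 0 0 0 -13.5 1" --pt "0 0 0 0 0 0 1" --pt "0 0 0 5 -15 42 1" --pt "0 0 0 15 -45 15 1" --pt "0 0 0 25 -50 0 1" --pt "0 0 0 25 -50 0 1"

```text
clock: 4.2
eef_pos: [534.0, 68.2, 127.8]
eef_rot: [3.141, -0.0, 1.698]
wrist_force: [0.4, -0.6, -0.1]
finger_gap: 0.7
finger_force: 0.0
```

```bash
cat >> h.py <<'E'
def edge(im):
    xs,g=prof(im);i=np.flatnonzero((g[1:]<100)&(g[:-1]>=100))[0];return xs[i]+2*(g[i]-100)/(g[i]-g[i+1])
E
python3 - <<'E'
from h import *
import cv2
im=manip.camera("top");cv2.imwrite("pics/a.png",im[:,:,::-1]);s=manip.read_state()
print(s['clock'],s['eef_pos'],s['wrist_force'])
xs,g=prof(im);print(g[::2].astype(int));print(edge(im),edge(cv2.imread("pics/top0.png")[:,:,::-1]))
E
```

```text
4.25 [536.10638579  63.19733842 127.67174808] [ 2.18768439 -4.44369161 -0.04338882]
[189 150 106 115 137 143 142 141 141 142 152 182 190 198 197 187 176 184
 186 193 192 191 191 183 174 155  85  69  71 108 147 155 145  94  68  66
  66  68  67  68  67  65  66  65  65  70  72  87  93  92  99 119 130 126
 111  90  80 110 141 144 134 109 104 104 104 102  84  71  91 102 114 115
 115 116 114 116 115 115 115 116 115 115 114 117 115 115 116 116 117 115
 114 107 110 111 106 105 104  91  85 165 204 208 208 208 200 185 182 182
 170 159 157 153 156 156 156 158 157 158 157 153 160 162 163 160 159 159
 160 173 200 209 210 210 210 209 210 210 210 210 211 210 210 210 211 211
 211 211 211 211 211 211 211 211 212 212 211 212 212 212 212 212 212 212
 212 212 211 207 206 207 207 206 207 206 207 206 195]
-256.70607553366176 -321.01026694045174
```

Emit:
servo_tool --pt "0 0 0 24 -45 -2 1" --pt "0 0 0 20 -43 -4 1" --pt "0 0 0 14 -26 -25 1" --pt "0 0 0 4 -6.5 -25 1"

```text
clock: 4.75
eef_pos: [595.8, -52.4, 70.6]
eef_rot: [-3.141, -0.0, 1.695]
wrist_force: [0.4, 0.3, 0.5]
finger_gap: 0.5
finger_force: 0.0
```

```bash
python3 - <<'E'
from h import *
import cv2
im=manip.camera("top");cv2.imwrite("pics/b.png",im[:,:,::-1]);s=manip.read_state()
print(s['clock'],s['eef_pos'],ramp(s['eef_pos']),s['wrist_force'])
xs,g=prof(im);print(g[::2].astype(int));print(edge(im),edge(im)+321-199)
E
```

```text
4.8 [594.30981883 -52.16416684  67.04923389] [101.28742607  -1.42961837] [-0.30555242  0.29303619 -3.2154205 ]
[193 156 108 119 140 147 147 146 147 147 160 197 209 209 209 209 209 209
 210 209 210 209 209 209 208 208 208 208 207 207 206 204 197 194 202 201
 188 179 189 191 189 195 196 194 193 176 149  97  73  72 111 152 159 148
 115  73  68  69  68  67  71  70  70  68  67  68  66  76  88  94 102 123
 135 138 135 107  90 102 133 139 138 138 138 138 142 177 203 205 205 205
 206 205 205 206 209 210 209 199 163 120 110 109  99  93 103 110 106  98
  85  83  81  80  80  80  78  78  79  76  78  77  75  77  78  89  95  98
  96  90  76  91 100 104 104 106 119 138 153 173 187 192 188 169 155 152
 152 154 166 178 183 174 169 165 162 164 165 165 168 172 177 179 187 196
 200 203 205 204 204 204 209 209 209 209 209 209 198]
-172.24927536231883 -50.249275362318826
```

Emit:
servo_tool --pt "0 0 0 0 0 0 1" --pt "0 0 0 0 0 0 1" --pt "0 0 0 0 0 0 1"

```text
clock: 5.18
eef_pos: [596.0, -50.3, 73.0]
eef_rot: [3.14, 0.0, 1.698]
wrist_force: [0.0, 0.0, -1.0]
finger_gap: 0.4
finger_force: 0.0
```

```bash
python3 - <<'E'
from h import *
import cv2
im=manip.camera("top");cv2.imwrite("pics/c.png",im[:,:,::-1]);s=manip.read_state()
print(s['clock'],s['eef_pos'],ramp(s['eef_pos']),s['wrist_force'])
xs,g=prof(im);print(g[::2].astype(int));print(edge(im),edge(im)+321-199)
im=cv2.imread("pics/c.png")[100:220,130:370];cv2.imwrite("pics/cc.png",cv2.resize(im,None,fx=3,fy=3))
E
```

```text
5.225 [595.90304918 -50.39482266  72.88697674] [99.73231802  0.37332387] [-0.2637352  -0.01355778  0.21131863]
[192 156 108 119 140 146 146 147 147 148 159 197 209 210 210 209 209 210
 209 209 210 209 209 209 209 208 209 208 208 208 208 209 208 208 207 208
 207 207 207 207 205 185 142 124 150 199 206 206 205 203 201 191 196 203
 201 185 180 191 195 195 189 189 188 189 176 133  82  74  82 112 154 159
 146  92  70  68  67  67  65  64  64  64  68  67  65  63  69  80  92 113
 131 135 130 103  85  87 121 129 118 110 108 100  91  97 109 108 100  90
  83  80  79  78  77  77  77  76  75  74  75  74  76  75  79  94  97  98
  93  82  81  98 104 103 103 106 127 145 155 173 187 191 187 164 155 154
 153 154 165 177 182 175 171 165 162 164 165 171 175 176 179 185 192 199
 202 207 207 204 204 204 209 209 209 209 209 208 198]
-97.2090909090909 24.79090909090911
```

View pics/cc.png

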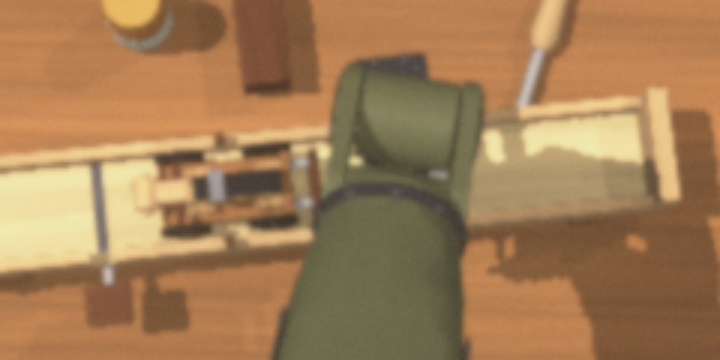

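The picture shows the nose at crop (318,180), about 58 mm uphill of the fingers and moving at roughly 0.18 m/s. I'll now lead it at 0.14 m/s and slow down gently.

Emit:
servo_tool --pt "0 0 0 0 0 0 1" --pt "0 0 0 1.26 -9.92 -0.45 1" --pt "0 0 0 2.01 -15.87 -0.72 1" --pt "0 0 0 2.2 -17.36 -0.79 1" --pt "0 0 0 2.2 -17.36 -0.79 1" --pt "0 0 0 2.2 -17.36 -0.79 1" --pt "0 0 0 2.14 -16.87 -0.77 1" --pt "0 0 0 2.01 -15.87 -0.72 1" --pt "0 0 0 1.82 -14.38 -0.65 1" --pt "0 0 0 1.63 -12.9 -0.59 1" --pt "0 0 0 1.44 -11.41 -0.52 1" --pt "0 0 0 1.26 -9.92 -0.45 1" --pt "0 0 0 1.07 -8.43 -0.38 1" --pt "0 0 0 0.88 -6.94 -0.32 1" --pt "0 0 0 0.69 -5.46 -0.25 1" --pt "0 0 0 0.5 -3.97 -0.18 1" --pt "0 0 0 0.31 -2.48 -0.11 1" --pt "0 0 0 0.13 -0.99 -0.05 1" --pt "0 0 0 0 0 0 1" --pt "0 0 0 0 0 0 1"

```text
clock: 7.72
eef_pos: [619.4, -238.1, 63.4]
eef_rot: [3.142, -0.0, 1.697]
wrist_force: [-0.6, 0.2, 1.1]
finger_gap: 0.2
finger_force: 0.3
```

```bash
cat > m.py <<'E'
from h import *
import cv2,sys
im=manip.camera("top");cv2.imwrite(f"pics/{sys.argv[1]}.png",im[:,:,::-1]);s=manip.read_state()
print(s['clock'],s['eef_pos'],ramp(s['eef_pos']),s['wrist_force'])
xs,g=prof(im);print(g[::2].astype(int))
i=np.flatnonzero((g[1:]<100)&(g[:-1]>=100));print([float(xs[k])+122 for k in i[:4]])
E
python3 m.py d; python3 - <<'E'
import cv2
im=cv2.imread("pics/d.png")[100:220,130:370];cv2.imwrite("pics/dc.png",cv2.resize(im,None,fx=3,fy=3))
E
```

```text
7.775 [ 619.36956183 -238.12865019   63.4225333 ] [2.88926849e+02 6.25783795e-02] [ 0.22908089 -0.313386   -0.43470192]
[194 155 108 119 140 146 148 147 147 148 160 197 209 209 209 209 210 210
 209 209 210 210 209 209 210 209 209 209 208 209 209 209 209 208 208 207
 207 208 208 207 206 186 144 125 152 201 207 208 208 207 208 207 209 209
 209 209 210 210 210 211 211 212 212 213 214 213 213 213 213 213 214 213
 213 213 214 214 213 213 214 213 213 213 214 213 213 213 214 213 213 213
 213 213 213 213 213 213 212 212 212 212 213 213 212 212 213 212 211 211
 211 209 209 208 208 197 186 193 202 202 189 181 186 188 189 192 194 193
 191 175 145  85  67  68 101 143 156 147 116  70  62  61  60  61  60  63
  61  61  59  61  65  69  76  81  81  84  86  82  78  80  79  77  79  80
  79  81  81  80  83  78  80  76  74  72  70  72  76]
[276.0, 306.0]
```

View pics/dc.png

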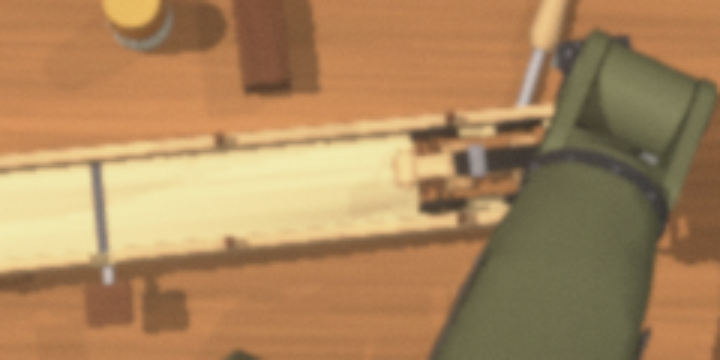

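The trolley's scroll is at crop (405,165), which puts the nose at about ramp x = 277, against the fingers and inside the bay. Now I'll hold still.

Emit:
servo_tool --pt "0 0 0 0 0 0 1" --pt "0 0 0 0 0 0 1" --pt "0 0 0 0 0 0 1" --pt "0 0 0 0 0 0 1" --pt "0 0 0 0 0 0 1" --pt "0 0 0 0 0 0 1" --pt "0 0 0 0 0 0 1" --pt "0 0 0 0 0 0 1" --pt "0 0 0 0 0 0 1" --pt "0 0 0 0 0 0 1" --pt "0 0 0 0 0 0 1" --pt "0 0 0 0 0 0 1" --pt "0 0 0 0 0 0 1" --pt "0 0 0 0 0 0 1" --pt "0 0 0 0 0 0 1" --pt "0 0 0 0 0 0 1"

```text
clock: 9.78
eef_pos: [619.4, -238.2, 63.4]
eef_rot: [-3.142, -0.0, 1.697]
wrist_force: [0.6, -0.4, 0.4]
finger_gap: 0.4
finger_force: 0.2
```

```bash
python3 m.py e | sed '2,14{/^ /d}'; python3 - <<'E'
from h import *
# stop: pad position ray at two candidate heights, pixel of pad in pics/e.png
import cv2
im=manip.camera("side");cv2.imwrite("pics/f.png",cv2.resize(im[120:320,160:330,::-1],None,fx=3,fy=3))
E
```

```text
9.825 [ 619.38221229 -238.22993464   63.42518631] [2.89028921e+02 6.24008319e-02] [ 0.45592103 -0.71974318  0.89749639]
[193 156 109 119 141 147 147 147 148 147 160 197 210 210 210 210 210 210
[276.0, 306.0]
```

View pics/f.png

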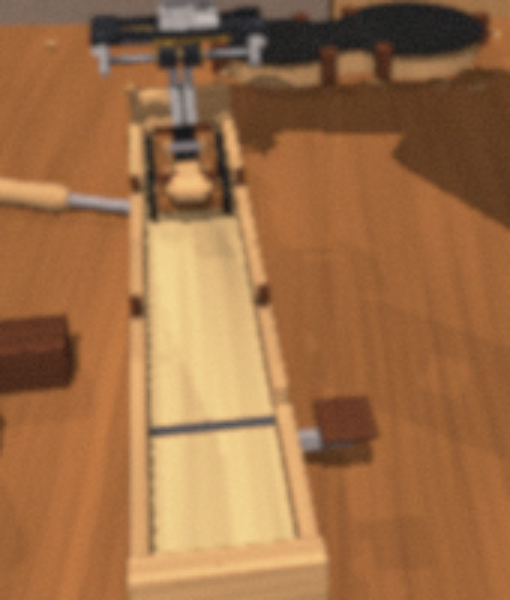

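The side view shows the stop sunk below the deck at (213,425), with its pad low at (343,418). The trolley stands against the fingers at (187,150), and its position has not changed in 2 s. I'll hold a little longer and then hand in.

Emit:
servo_tool --pt "0 0 0 0 0 0 1" --pt "0 0 0 0 0 0 1" --pt "0 0 0 0 0 0 1" --pt "0 0 0 0 0 0 1" --pt "0 0 0 0 0 0 1" --pt "0 0 0 0 0 0 1" --pt "0 0 0 0 0 0 1" --pt "0 0 0 0 0 0 1" --pt "0 0 0 0 0 0 1" --pt "0 0 0 0 0 0 1" --pt "0 0 0 0 0 0 1" --pt "0 0 0 0 0 0 1" --pt "0 0 0 0 0 0 1" --pt "0 0 0 0 0 0 1" --pt "0 0 0 0 0 0 1" --pt "0 0 0 0 0 0 1" --pt "0 0 0 0 0 0 1" --pt "0 0 0 0 0 0 1" --pt "0 0 0 0 0 0 1" --pt "0 0 0 0 0 0 1"

```text
clock: 12.38
eef_pos: [619.4, -238.2, 63.4]
eef_rot: [-3.142, -0.0, 1.697]
wrist_force: [0.6, -0.2, -0.4]
finger_gap: 0.5
finger_force: 0.2
```

```bash
python3 -c "
from cell import manip
print(manip.sign_off())"
```

```text
the job is handed in; nothing more can be done
None
```

I pressed the stop down, caught the trolley past the middle posts, held it against the fingers in the bay (nose at about ramp x = 277 mm) for over four seconds, and handed the job in at 12.4 s; sign-off returned no verdict, and the push force at the catch was too small to read from the wrist sensor.

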